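# Get the bladed press tip out of the hasp-locked spares case

### The job

Get the bladed press tip ready for the changeover: push the staple's wing on the spares case down against its spring and turn it in line with the slot, flip the hasp off over the front so that it hangs clear, and only then raise the lid all the way until it stands open by itself. Take the longer, bladed tip out and lay it gently on its foot, blade up, in the black parts tray, without dropping it; leave the other tip in its cell and everything else where it is.

Things in the scene. Friction and masses are not known exactly. Their poses are not given: they have to be found in the camera images.
- case: grey steel spares case, fixed to the worktop, 150 (x) x 200 (y) x 88 mm high without the lid, walls 4 mm. Origin: centre of its underside; own -x is the front (hasp side, toward the robot), own z up. Inside is a black bed 42 mm above the origin, split by a 12 mm high, 6 mm wide divider along own x into a left (+y) and a right (-y) cell, one tip in each
- lid (a joint): lid of the case, 154 x 204 x 12 mm, 0.4 kg, hinged along the rear edge: 0 shut, grows as the front edge rises, 2.0 rad fully open (stop, leaning back). Its hinge is stiff: it stays where it is left; about 4 to 6 N at the front edge move it
- lid_hinge (a point): a point in the middle of the lid's hinge axis (the axis is the case's y axis), 78.5 mm behind the case's centre, 90 mm up
- tab_left (a point): middle of the rolled end of the left (case +y) steel lift tab on the lid's front edge: the roll is 24 mm long along the case's y and 9 mm thick, 26 mm ahead of the lid's front edge, 101.5 mm above the case's underside when shut; the tab behind it is 22 mm wide and 3 mm thick. Pinched by the two ends of the roll, it can pivot between the fingers while the lid turns
- tab_right (a point): the same on the right (case -y) lift tab; the tabs are 65 mm either side of the hasp
- hasp (a joint): hasp strap, 28 mm wide, 3 mm thick, hinged at the top of the case's front: 0 lying back flat over the lid (the lid's top is 100 mm above the case's underside, the strap's top 105 mm), 1.57 upright, 4.5 hanging down the front (stop). Swings freely: let go before upright it falls back on the lid, past upright it drops over the front
- hasp_hinge (a point): middle of the hasp's hinge axis (along the case's y), 85 mm ahead of the case's centre, 103.5 mm up
- hasp_curl (a point): middle of the rolled free end of the hasp: roll 28 mm long along the case's y, 9 mm thick, 68 mm from the hasp's hinge axis, 7 mm above the lid's top when shut. Pinched by the two ends of the roll it can pivot between the fingers as the hasp swings. The strap has a 38 x 12 mm slot, 17 to 55 mm from its hinge axis, through which the staple stands
- staple_push (a joint): how far the staple is pushed down (m): 0 up, 0.0045 at its stop; a spring of 5 N (up) to 10 N (down) pushes it up. It can turn only while it is pushed down more than 0.0035 (forced without that it gives a little and springs back); let up at either end of its turn it springs up and is locked there
- staple_turn (a joint): turn of the staple's wing, counter-clockwise from above: 0 locked, wing lying across the slot and over the strap, so that the hasp cannot lift; 1.4 rad (stop) in line with the slot, so that the hasp can be lifted over it
- staple_wing (a point): centre of the staple's steel wing, a flat upright tab 22 mm long (own x), 8 mm thick (own y), 19.5 mm high, standing on a thin neck; 33 mm behind the hasp's hinge axis on the lid; its top is 30 mm and its lower edge 10.5 mm above the lid's top, 5.5 mm clear of the strap
- blade_tip_center (a point): centre of the bladed press tip: steel bar 72 mm long (own y), foot 12 mm wide (own x) and 14 mm high, with a 4 mm wide blade 5 mm high along its top (own z up), 19 mm high in all, about 0.09 kg. It lies along the case's x in one of the two cells; origin 9.5 mm above its underside
- flat_tip_center (a point): centre of the other tip, a plain flat bar 58 x 10 x 8 mm, 0.036 kg, in the other cell; it stays there
- tray: loose black parts tray, 80 (own x) x 125 (own y) x 16 mm, walls 2 mm, floor 2 mm thick, 0.12 kg; origin: centre of its underside. A thumb screw stands in one corner (own -x, -y); the rest of the floor is free
- thumb_screw: knurled thumb screw standing on its head (22 mm wide, 25 mm high) in the tray's corner; bystander
- film_reel: white film reel, 68 mm wide, 12 mm high, lying flat; bystander (origin at its underside)
- kapton_tape: amber tape roll, 72 mm wide, 12 mm high, lying flat; bystander
- swab_cup: clear cup with swabs, 51 mm wide, 109 mm high; bystander
- amber_dropper: amber dropper bottle, 30 mm wide, 104 mm high; bystander
- wipe_pack: white pack of wipes, 60 x 105 x 22 mm; bystander
- marker_blue: white pen with a blue cap, 139 mm long, 12 mm thick, lying on the worktop; bystander
- tweezers: black tweezers, 127 mm long, 10 mm high, lying in front of the case; bystander
- loupe: black loupe, 37 mm wide, 40 mm high; bystander

How it is judged:
By the outcome, as a careful person would: the job done as asked, in the order asked, and still so for the second after the job is handed in, with the robot touching nothing.
It also fails if it takes over 72 s, if anything falls off the work surface, if the arm or the gripper's body presses on something with over 40 N, if the wrist force passes 120 N, or if a joint passes its speed limit or range.

### The arm

A 6-joint arm with a two-finger parallel gripper is mounted at the origin on a cart in front of the work surface, level with it; the furniture and walls round the work are solid. World frame = base frame: x ahead of the robot, y to its left, z up, the work surface at z = 0. Lengths are in m, angles in rad, forces in N, time in s.
With the tool pointing down it reaches from about 0.35 to 0.775 m from the base axis. Payload 5.5 kg.
Tool frame: the origin (TCP) lies midway between the tips of the shut fingers; the grasp point (between the pads) lies 19 mm behind it; z points along the fingers, y is the line along which they close (so a half turn about z gives the same grasp; the last joint's range is limited). The gripper opens to 85 mm and grips with 20 to 120 N. Pads are 22 mm wide; open, the fingers measure 114 mm over their backs; the gripper's body (76 mm by 85 mm) begins 54 mm behind the grasp point. The pads swing forward as they close: fully open they stand 13 mm farther back than shut.
Start: joints at [1.133, 0.313, 0.046, 1.304, 0, 1.431], TCP at [0.169, 0.55, 0.231] pointing down, gripper open.
Joint ranges: [-2.76, 2.76], [-0.86, 1.69], [-1.03, 1.26], [-2.2, 2.34], [-1.47, 1.5], [-3.14, 3.14]. Speed limits (rad/s): [2.57, 2.57, 3.14, 3.14, 3.14, 3.14].

### API

Orientations are given as a unit quaternion [w, x, y, z].
In Python, from workcell import env gives the robot as it stands.
- The arm moves only by the tool move_arm, never from a script. Its argument "targets" is a list of rows, each a list of 3 entries, a list of its own where there are three numbers: the shift along the tool's x, y, z in mm, then the turn, a rotation vector about the tool's x, y, z in units of 10 degrees (1.0 is 10 degrees), then the closure, from -1 (fully open) to 1 (shut). In form: [[[dx, dy, dz], [ax, ay, az], gripper], ...]. A call has 1 to 5 rows; each row is the pose to reach, as a shift and turn from the pose commanded when the call began, along the tool's axes at that moment; what a row does not reach only later rows make up. A row lasts 1/8 s, in which the tool goes at most 62.5 mm and 10.7 degrees, less where a joint would pass 70% of its speed; a pose out of reach is approached as far as the arm can. A call with a gripper value outside its range is refused whole. The fingers move at their own pace and stop on an object; "squeeze" is the grip in N (left out, the last holds). Time passes only in rows, so rows that repeat a pose let the fingers close. It gives the time, the measured TCP pose, the force, the opening and the grip force at its end, in the units of the state.
- env.get_state(): the state, without advancing time (a new reading comes with each control period).
- env.read_camera(name): name is "scene" or "side" or "wrist"; returns a dict with "pixels" (400x640x3 uint8, red, green, blue), "fovy" (degrees; the focal length in pixels is half the picture's height over the tangent of half this angle, whatever the lens; pixels are square), "cx", "cy" (the principal point, pixels), "dist_coeffs" ([k1, k2, p1, p2, k3] as OpenCV has them; the pictures are not rectified), "extrinsics" (4x4, takes a point from world to camera coordinates); the wrist camera has in their place "mount" (4x4, takes a point from camera to tool coordinates, whose origin is the TCP and whose axes are the flange's). Camera axes: x right, y up, looking along -z (the intrinsics and any distortion apply to the point x, -y, -z); pixel columns grow to the right and rows downward; lengths in m; the calibration is good to about 2 mm. A picture is of the moment at which its call begins: read the wrist's pose just before it. There is no depth.
- env.hand_in(): hands the job in; it is judged then, once.
Trained networks look in a picture, given as the dict that the camera call returned (one of the last four; its "shot" number tells which), for a name from the list of things; names that differ only in an ending like _2 or _b are one class to them, and where a whole thing is asked for, a point or a joint stands for the part that bears it (a point fixed in the world has none). Each returns a list of dicts, best first, with "confidence" (0 to 1); they miss things now and then, are a little off and sometimes report something else, mostly with a low value. They report only what shows in the picture. A call takes as long as a camera call.
- env.spot_in(thing, picture): "centre" ([x, y, z] in m, in world coordinates, good to about 4 mm: the middle of the surface that is visible of it).
- env.regions_of(thing, picture): "mask" (400x640 bool, what is visible of it).
- env.landmark_of(thing, picture): "centre" ([x, y, z] in m, in world coordinates, good to about 4 mm: a listed point, or the origin of a listed thing).
The state is a dict: "clock": time; "joint_pos": joint angles; "qvel": joint speeds; "tau": joint torques, N m; "tcp_pos": TCP position; "orientation": TCP orientation; "wrist_force": force on the tool from outside, world axes, zero at the start; "ft_torque": the same for the moment, N m; "finger_gap": finger opening in m; "grip_force": force on a finger pad.
Only numpy, scipy, OpenCV 4.12 (cv2) and the standard library are available. Lean on these libraries where they do the work, as an engineer would, in place of code of your own. Each camera call takes 0.05 s, during which the arm holds its last target. There are 200 camera calls.

## Working session

There is one attempt and no reset: what is moved stays moved. The work goes in short steps, Python scripts to look and compute and a tool call to move; the robot and the scene stay as the last step left them, time stands still between calls to the robot, and variables do not carry over. Pictures are saved under pics/ and viewed, at most 13 in all, crops included, and the job is handed in when it is done.

Besides the shell and the picture viewer there is one more tool, called after ">>>" as name(argument=value, ...) on one line, values as JSON. move_arm: Moves the arm, as the interface text tells. Its arguments: {"type":"object","properties":{"targets":{"type":"array","items":{"type":"array"}},"squeeze":{"type":"number"}},"required":["targets"]}

```bash
mkdir -p pics
cat > h.py <<'E'
from workcell import env
import numpy as np, cv2
from scipy.spatial.transform import Rotation as R
def st():
    s=env.get_state(); q=np.array(s['orientation']); 
    return s, np.array(s['tcp_pos']), R.from_quat([q[1],q[2],q[3],q[0]])
def rep():
    s,p,r=st()
    print('t',round(s['clock'],2),'tcp',p.round(4),'F',np.round(s['wrist_force'],1),'gap',round(s['finger_gap'],4),'grip',round(s['grip_force'],1))
    print('axes x,y,z',r.as_matrix().T.round(3).tolist(),'j',np.round(s['joint_pos'],2))
def to_tool(d):
    return (st()[2].inv().apply(np.array(d))*1000).round(1)
def save(c,n,box=None,sc=1):
    im=c['pixels'][:,:,::-1]
    if box: im=im[box[1]:box[3],box[0]:box[2]]
    cv2.imwrite('pics/'+n,cv2.resize(im,None,fx=sc,fy=sc))
def lm(things,c):
    for t in things:
        o=env.landmark_of(t,c)
        print(t,[(np.round(d['centre'],4).tolist(),round(d['confidence'],2)) for d in o[:2]])
E
python3 - <<'E'
from h import *
rep()
a=env.read_camera('scene'); save(a,'scene0.png')
b=env.read_camera('side'); save(b,'side0.png')
T=['case','lid_hinge','tab_left','tab_right','hasp_hinge','hasp_curl','staple_wing','tray','thumb_screw','tweezers','swab_cup','amber_dropper','film_reel','kapton_tape','wipe_pack','loupe','marker_blue']
lm(T,a); print(); lm(T,b)
E
```

```text
t 0.0 tcp [0.1685 0.5492 0.2304] F [-0.5  0.1 -0.3] gap 0.0849 grip 0.0
axes x,y,z [[-0.956, 0.293, 0.0], [0.293, 0.956, -0.002], [-0.001, -0.002, -1.0]] j [ 1.13  0.31  0.04  1.3  -0.    1.43]
case [([0.5393, 0.3027, 0.0027], 0.76), ([0.5184, 0.3115, 0.1061], 0.44)]
lid_hinge [([0.6125, 0.2864, 0.0893], 0.77)]
tab_left [([0.4442, 0.3836, 0.1021], 0.77)]
tab_right []
hasp_hinge [([0.4484, 0.3159, 0.1007], 0.74)]
hasp_curl [([0.5139, 0.3086, 0.1055], 0.49)]
staple_wing [([0.4908, 0.3122, 0.1197], 0.35)]
tray [([0.5417, -0.2798, 0.002], 0.83)]
thumb_screw [([0.5261, -0.3256, 0.0012], 0.57), ([0.4681, 0.0224, 0.0004], 0.28)]
tweezers [([0.3708, 0.2727, -0.0018], 0.58), ([0.4789, -0.0559, -0.0027], 0.58)]
swab_cup [([0.5878, -0.0344, 0.0015], 0.65), ([0.5398, -0.2803, 0.0005], 0.41)]
amber_dropper [([0.5385, 0.0027, 0.0005], 0.61)]
film_reel [([0.4696, 0.023, 0.0015], 0.79)]
kapton_tape [([0.4774, -0.0527, 0.0013], 0.62)]
wipe_pack [([0.3913, 0.0188, -0.0002], 0.63)]
loupe [([0.6355, -0.1116, -0.0002], 0.67), ([0.5372, 0.0054, 0.0011], 0.34)]
marker_blue [([0.3636, -0.09, 0.0032], 0.6)]

[... 268 characters left out ...]
0.1071], 0.7)]
hasp_curl [([0.5202, 0.3054, 0.1052], 0.65)]
staple_wing [([0.523, -0.3262, -0.0002], 0.7)]
tray [([0.5344, -0.2794, -0.0003], 0.69), ([0.4219, 0.2534, 0.1036], 0.58)]
thumb_screw [([0.5236, -0.3283, -0.003], 0.48)]
tweezers [([0.3708, 0.2687, 0.0032], 0.48)]
swab_cup [([0.5819, -0.036, -0.0028], 0.71)]
amber_dropper [([0.5406, 0.0021, 0.0029], 0.53), ([0.5242, -0.3263, -0.0031], 0.38)]
film_reel [([0.4674, 0.0258, 0.0005], 0.66)]
kapton_tape [([0.4806, -0.0534, -0.0033], 0.62), ([0.3912, 0.0165, -0.0005], 0.52)]
wipe_pack [([0.388, 0.0131, 0.0007], 0.84)]
loupe [([0.6379, -0.1108, -0.0011], 0.49)]
marker_blue [([0.5323, 0.302, 0.0042], 0.56), ([0.366, -0.088, -0.0001], 0.45)]
```

View pics/scene0.png

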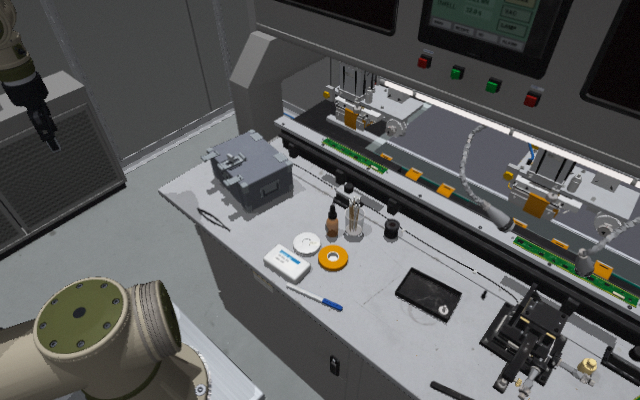

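View pics/side0.png

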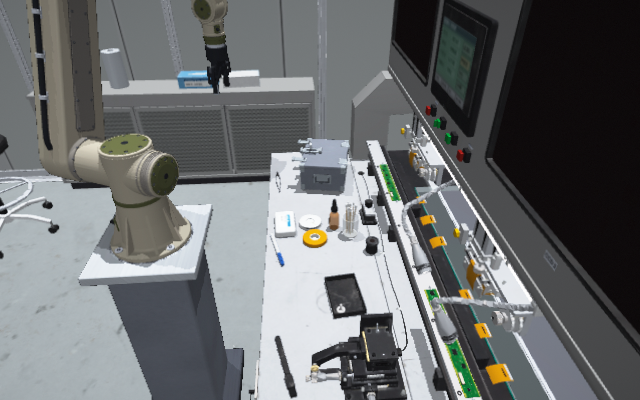

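The scene view shows the shut case at about (250,165) with its hasp toward the robot. The tray is at (428,294) with the screw at (443,309), and the small things lie between them. In the side view the case is at (325,165), close to the conveyor. The network's positions fit a case yaw of about -9.7°. I'm moving above it for a closer look.

>>> move_arm(targets=[[[-57, -23, -10], [0, 0, 0.83], -1], [[-114, -45, -20], [0, 0, 1.66], -1], [[-171, -68, -30], [0, 0, 2.5], -1], [[-228, -90, -40], [0, 0, 3.3], -1], [[-286, -113, -50], [0, 0, 4.15], -1]])

```text
clock: 2.42
tcp_pos: [0.4098, 0.3569, 0.2817]
orientation: [0.0, 0.491, 0.871, 0.0]
wrist_force: [1.2, 1.4, 0.1]
finger_gap: 0.0859
grip_force: 0.0
```

>>> move_arm(targets=[[[-15, 5, -5], [0, 0, 0.83], 0], [[-30, 10, -10], [0, 0, 1.66], 0], [[-45, 16, -10], [0, 0, 2.5], 0], [[-60, 21, -10], [0, 0, 3.3], 0], [[-72, 26, -10], [0, 0, 4.15], 0]])

```text
clock: 3.05
tcp_pos: [0.4687, 0.3099, 0.2912]
orientation: [0.0, 0.768, 0.64, 0.0]
wrist_force: [0.4, 0.9, 0.2]
finger_gap: 0.0431
grip_force: 0.0
```

Run:
```python
from h import *
rep()
a=env.read_camera('wrist'); save(a,'w1.png'); print(a['mount'],a['fovy'])
lm(['case','lid_hinge','tab_left','tab_right','hasp_hinge','hasp_curl','staple_wing'],a)
```

```text
t 3.05 tcp [0.4687 0.3099 0.2912] F [0.4 0.9 0.2] gap 0.0431 grip 0.0
axes x,y,z [[0.18, 0.984, 0.0], [0.984, -0.18, 0.0], [0.0, 0.0, -1.0]] j [0.44 0.28 0.14 1.44 0.   2.19]
[[ 4.75257805e-04  9.49135475e-01  3.14867629e-01  8.10746039e-02]
 [ 9.99999327e-01 -7.84432628e-04  8.55201756e-04 -1.12777192e-04]
 [ 1.05869477e-03  3.14867011e-01 -9.49135209e-01 -1.42806007e-01]
 [ 0.00000000e+00  0.00000000e+00  0.00000000e+00  1.00000000e+00]] 64.18175017900896
case [([0.5352, 0.3054, 0.0012], 0.91), ([0.4187, 0.2606, 0.1023], 0.49)]
lid_hinge [([0.6164, 0.2917, 0.088], 0.93), ([0.4823, 0.3139, 0.1196], 0.3)]
tab_left [([0.4409, 0.3863, 0.1026], 0.7)]
tab_right [([0.4216, 0.2635, 0.101], 0.76)]
hasp_hinge [([0.4579, 0.3221, 0.1017], 0.88), ([0.4411, 0.3892, 0.1022], 0.62)]
hasp_curl [([0.5169, 0.3044, 0.107], 0.62), ([0.4431, 0.3881, 0.1011], 0.48)]
staple_wing [([0.4843, 0.3144, 0.1218], 0.67)]
```

View pics/w1.png

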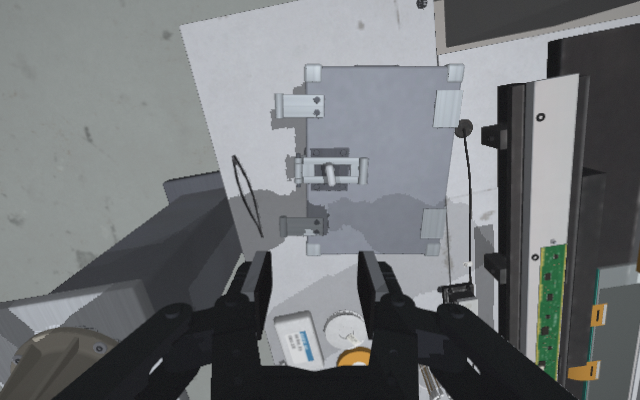

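The wrist view shows the case square to the picture. The wing is at about (330,174), a little tilted across the strap, with the curl at (363,171) and the tabs at (285,105) and (295,226). Next I'll fit the case pose and the wing's heading.

```bash
cat >> h.py <<'E'
def ray(c,uv,z,pose=None):
    """pixels -> world points on plane z"""
    f=200/np.tan(np.radians(c['fovy']/2)); K=np.array([[f,0,c['cx']],[0,f,c['cy']],[0,0,1]])
    n=cv2.undistortPoints(np.float64(uv).reshape(-1,1,2),K,np.array(c['dist_coeffs'])).reshape(-1,2)
    d=np.c_[n[:,0],-n[:,1],-np.ones(len(n))]
    if 'mount' in c:
        p,r=pose; M=np.eye(4); M[:3,:3]=r.as_matrix(); M[:3,3]=p; M=M@np.array(c['mount'])
    else: M=np.linalg.inv(np.array(c['extrinsics']))
    d=d@M[:3,:3].T; o=M[:3,3]; return o+d*((z-o[2])/d[:,2])[:,None]
def rect(c,thing,z,pose=None,i=0):
    m=env.regions_of(thing,c)[i]['mask'].astype(np.uint8)
    ct=max(cv2.findContours(m,0,2)[0],key=cv2.contourArea).reshape(-1,2)
    w=ray(c,ct,z,pose)[:,:2]; return cv2.minAreaRect((w*1000).astype(np.float32)),ct.mean(0),m.sum()
E
python3 - <<'E'
from h import *
from scipy.optimize import least_squares
P={'o':(0,0),'lh':(78.5,0),'tl':(-103,65),'tr':(-103,-65),'hh':(-85,0),'hc':(-17,0),'sw':(-52,0)}
M=[('o',.5393,.3027),('o',.5331,.3051),('o',.5352,.3054),('lh',.6125,.2864),('lh',.6132,.2929),('lh',.6164,.2917),('tl',.4442,.3836),('tl',.449,.3849),('tl',.4409,.3863),('tr',.4216,.2635),('hh',.4484,.3159),('hh',.4512,.3192),('hh',.4579,.3221),('hc',.5139,.3086),('hc',.5202,.3054),('hc',.5169,.3044),('sw',.4908,.3122),('sw',.4843,.3144)]
def res(v):
    c,s=np.cos(v[2]),np.sin(v[2])
    return np.array([[v[0]+c*P[k][0]-s*P[k][1]-x*1e3,v[1]+s*P[k][0]+c*P[k][1]-y*1e3] for k,x,y in M]).ravel()
r=least_squares(res,[535,304,-.17],loss='soft_l1',f_scale=3); v=r.x; print('case',v)
c,s=np.cos(v[2]),np.sin(v[2])
for k,(a,b) in P.items(): print(k,round(v[0]+c*a-s*b,1),round(v[1]+s*a+c*b,1))
po=st()[1:]; a=env.read_camera('wrist')
try: print('wing',rect(a,'staple_wing',.130,po))
except Exception as e: print(e)
save(a,'w2.png',(270,80,480,270),3.5 if 0 else 2.8)
E
```

```text
case [ 5.35506199e+02  3.04146176e+02 -1.73548140e-01]
o 535.5 304.1
lh 612.8 290.6
tl 445.3 386.0
tr 422.8 257.9
hh 451.8 318.8
hc 518.8 307.1
sw 484.3 313.1
wing (((485.306640625, 315.9723205566406), (23.642194747924805, 8.013591766357422), 87.75548553466797), array([331.73684211, 174.73684211]), np.uint64(182))
```

View pics/w2.png

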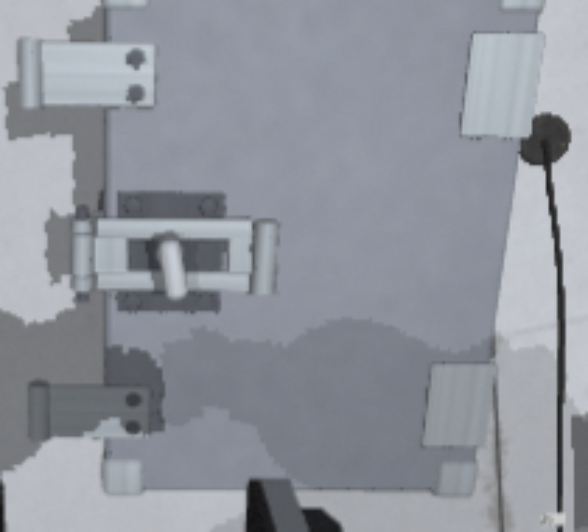

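The crop shows the wing tilted about 10° from the case's y. Its heading is about 89° and its centre near (485, 314.5) mm. I'll line the fingers up, go down and close on it.

>>> move_arm(targets=[[[4, 8, 50], [0, 0, -0.5], 0.35], [[7.5, 15.2, 100], [0, 0, -0.94], 0.35], [[7.5, 15.2, 140], [0, 0, -0.94], 0.35], [[7.5, 15.2, 160], [0, 0, -0.94], 0.35], [[7.5, 15.2, 160], [0, 0, -0.94], 0.35]])

```text
clock: 4.18
tcp_pos: [0.4829, 0.3146, 0.1294]
orientation: [-0.001, 0.711, 0.703, -0.002]
wrist_force: [-0.0, -0.2, 0.3]
finger_gap: 0.0281
grip_force: 0.0
```

>>> move_arm(targets=[[[0, 0, 10], [0, 0, 0], 0.35], [[0, 0, 19], [0, 0, 0], 0.35], [[0, 0, 19], [0, 0, 0], 1], [[0, 0, 19], [0, 0, 0], 1], [[0, 0, 19], [0, 0, 0], 1]], squeeze=30)

```text
clock: 4.8
tcp_pos: [0.4852, 0.315, 0.1122]
orientation: [0.0, 0.711, 0.703, 0.0]
wrist_force: [4.1, -0.9, -4.4]
finger_gap: 0.0076
grip_force: 33.5
```

Run:
```python
from h import *
rep()
```

```text
t 4.8 tcp [0.4852 0.315  0.1122] F [ 4.1 -0.9 -4.4] gap 0.0076 grip 33.5
axes x,y,z [[0.012, 1.0, -0.0], [1.0, -0.012, 0.001], [0.001, -0.0, -1.0]] j [ 0.44  0.38 -0.16  1.03 -0.    2.02]
```

>>> move_arm(targets=[[[0, 0, 0], [0, 0, 0], 1], [[0, 0, 3], [0, 0, 0], 1], [[0, 0, 5], [0, 0, 0], 1], [[0, 0, 5], [0, 0, -0.5], 1], [[0, 0, 5], [0, 0, -1.3], 1]], squeeze=60)

```text
clock: 5.42
tcp_pos: [0.4849, 0.315, 0.109]
orientation: [0.001, 0.626, 0.78, 0.001]
wrist_force: [0.7, -2.0, 7.4]
finger_gap: 0.0066
grip_force: 65.5
```

>>> move_arm(targets=[[[0, 0, 2], [0, 0, 0], 1], [[0, 0, 2], [0, 0, -1.0], 1], [[0, 0, 2], [0, 0, -2.0], 1], [[0, 0, 2], [0, 0, -3.0], 1], [[0, 0, 2], [0, 0, -3.0], 1]])

```text
clock: 6.05
tcp_pos: [0.4845, 0.3147, 0.1074]
orientation: [0.001, 0.403, 0.915, 0.0]
wrist_force: [-1.9, -3.7, 11.2]
finger_gap: 0.0061
grip_force: 66.1
```

Run:
```python
from h import *
rep(); print(np.round(env.get_state()['ft_torque'],2))
a=env.read_camera('wrist'); save(a,'w3.png',(230,180,430,380),2.5)
```

```text
t 6.05 tcp [0.4845 0.3147 0.1074] F [-1.9 -3.7 11.2] gap 0.0061 grip 66.1
axes x,y,z [[-0.674, 0.738, -0.001], [0.738, 0.674, 0.001], [0.001, -0.0, -1.0]] j [ 0.44  0.38 -0.17  1.02 -0.    1.27]
[-0.93  0.47  0.01]
```

View pics/w3.png

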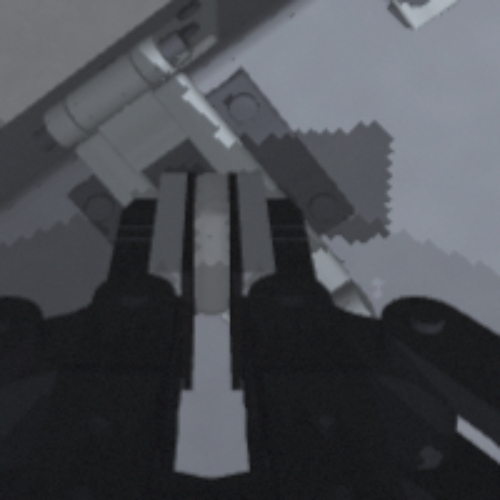

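The picture shows the wing held at about (210,220) in the crop and turned along with the fingers, with almost no moment about z. I'll keep turning to the stop.

>>> move_arm(targets=[[[0, 0, 0.5], [0, 0, -1.0], 1], [[0, 0, 0.5], [0, 0, -2.0], 1], [[0, 0, 0.5], [0, 0, -3.0], 1], [[0, 0, 0.5], [0, 0, -3.8], 1], [[0, 0, 0.5], [0, 0, -3.8], 1]])

```text
clock: 6.72
tcp_pos: [0.4842, 0.314, 0.1074]
orientation: [0.001, 0.084, 0.996, -0.001]
wrist_force: [-3.1, -5.8, 14.9]
finger_gap: 0.0062
grip_force: 66.6
```

Run:
```python
from h import *
rep(); print(np.round(env.get_state()['ft_torque'],2))
```

```text
t 6.72 tcp [0.4842 0.314  0.1074] F [-3.1 -5.8 14.9] gap 0.0062 grip 66.6
axes x,y,z [[-0.986, 0.168, -0.001], [0.168, 0.986, -0.001], [0.001, -0.002, -1.0]] j [ 0.44  0.38 -0.17  1.02 -0.    0.61]
[-1.53  0.7  -0.14]
```

>>> move_arm(targets=[[[0, 0, 0], [0, 0, -0.3], 1], [[0, 0, 0], [0, 0, -0.3], 1], [[0, 0, -4], [0, 0, -0.3], 1], [[0, 0, -7], [0, 0, -0.3], 1], [[0, 0, -7], [0, 0, -0.2], 0.2]])

```text
clock: 7.35
tcp_pos: [0.4839, 0.3153, 0.112]
orientation: [-0.0, 0.067, 0.998, 0.001]
wrist_force: [-0.5, 0.0, -0.0]
finger_gap: 0.0237
grip_force: 0.0
```

>>> move_arm(targets=[[[0, 0, 0], [0, 0, 0], 0], [[0, 0, 0], [0, 0, 0.3], 0], [[0, 0, -40], [0, 0, 0.3], 0], [[-10, 0, -80], [0, 0, 0.3], 0], [[-10, 0, -90], [0, 0, 0.3], 0]])

```text
clock: 7.98
tcp_pos: [0.4961, 0.3148, 0.2046]
orientation: [0.002, 0.093, 0.996, 0.002]
wrist_force: [0.2, 0.3, -0.7]
finger_gap: 0.0425
grip_force: 0.0
```

Run:
```python
from h import *
rep(); po=st()[1:]
a=env.read_camera('wrist'); save(a,'w4.png',(170,100,470,340),2.4)
lm(['hasp_curl','staple_wing','hasp_hinge'],a)
print(rect(a,'staple_wing',.130,po))
```

```text
t 7.97 tcp [0.4961 0.3148 0.2046] F [ 0.2  0.3 -0.7] gap 0.0425 grip 0.0
axes x,y,z [[-0.983, 0.185, -0.004], [0.185, 0.983, 0.004], [0.004, 0.003, -1.0]] j [0.43 0.34 0.02 1.24 0.   0.61]
hasp_curl [([0.5191, 0.3042, 0.1095], 0.92)]
staple_wing [([0.4858, 0.314, 0.1203], 0.7)]
hasp_hinge [([0.4554, 0.3194, 0.1], 0.91)]
(((482.0071105957031, 314.801025390625), (7.216909408569336, 23.884424209594727), 79.33482360839844), array([310.33333333, 199.        ]), np.uint64(330))
```

View pics/w4.png

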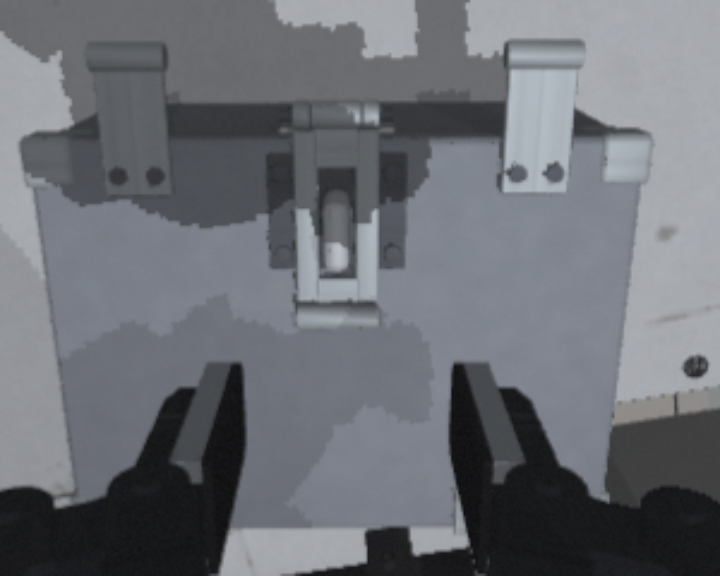

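The wing at (335,235) in the crop now lies in line with the slot. Next I'll pinch the curl at (340,314) by its two ends.

>>> move_arm(targets=[[[-24, -2, 50], [0, 0, 0], 0], [[-24, -2, 90], [0, 0, 0], 0], [[-24, -2, 103], [0, 0, 0], 0], [[-24, -2, 103], [0, 0, 0], 0.6], [[-24, -2, 103], [0, 0, 0], 1]], squeeze=25)

```text
clock: 8.85
tcp_pos: [0.517, 0.3078, 0.0998]
orientation: [-0.0, 0.092, 0.996, 0.0]
wrist_force: [-3.0, 0.0, 6.0]
finger_gap: 0.0268
grip_force: 27.3
```

Run:
```python
from h import *
rep()
```

```text
t 8.85 tcp [0.517  0.3078 0.0998] F [-3.  0.  6.] gap 0.0268 grip 27.3
axes x,y,z [[-0.983, 0.184, 0.0], [0.184, 0.983, 0.001], [-0.0, 0.001, -1.0]] j [ 0.4   0.43 -0.11  1.03  0.    0.59]
```

>>> move_arm(targets=[[[1, 0, -8], [0, 0, 0], 1], [[4, 0, -20], [0, 0, 0], 1], [[9, 0, -31], [0, 0, 0], 1], [[16, 0, -40], [0, 0, 0], 1], [[24, 0, -48], [0, 0, 0], 1]])

```text
clock: 9.48
tcp_pos: [0.4938, 0.312, 0.1476]
orientation: [0.0, 0.093, 0.996, 0.0]
wrist_force: [1.7, 3.7, -3.5]
finger_gap: 0.0272
grip_force: 24.8
```

>>> move_arm(targets=[[[15, 0, -10], [0, 0, 0], 1], [[32, 0, -15.5], [0, 0, 0], 1], [[50, 0, -16], [0, 0, 0], 1], [[67, 0, -12.5], [0, 0, 0], 1], [[78, 0, -7.5], [0, 0, 0], 1]])

```text
clock: 10.1
tcp_pos: [0.4161, 0.3263, 0.1542]
orientation: [0.0, 0.093, 0.996, -0.0]
wrist_force: [3.1, 0.4, -0.8]
finger_gap: 0.0271
grip_force: 25.8
```

>>> move_arm(targets=[[[0, 0, 0], [0, 0, 0], 0.2], [[0, 0, 0], [0, 0, 0], 0.2], [[0, 0, 0], [0, 0, 0], 0.1], [[0, 0, -40], [0, 0, 0], 0.1], [[-10, 0, -60], [0, 0, 0], 0.1]])

```text
clock: 10.72
tcp_pos: [0.4277, 0.3245, 0.2159]
orientation: [0.0, 0.093, 0.996, 0.0]
wrist_force: [0.3, 0.3, 0.8]
finger_gap: 0.0385
grip_force: 0.0
```

>>> move_arm(targets=[[[-25, -20, 5], [0, 0, 0], 0.1], [[-53, -45, 10], [0, 0, 0], 0.1], [[-53, -45, 10], [0, 0, 0], 0.1]])

```text
clock: 11.1
tcp_pos: [0.4724, 0.2685, 0.2036]
orientation: [-0.0, 0.095, 0.995, -0.0]
wrist_force: [-0.3, -0.1, 0.8]
finger_gap: 0.0385
grip_force: 0.0
```

Run:
```python
from h import *
rep()
a=env.read_camera('wrist'); save(a,'w5.png',(120,0,520,340),1.7)
lm(['tab_right','tab_left','hasp_curl','hasp_hinge'],a)
```

```text
t 11.1 tcp [0.4724 0.2685 0.2036] F [-0.3 -0.1  0.8] gap 0.0385 grip 0.0
axes x,y,z [[-0.982, 0.189, 0.0], [0.189, 0.982, -0.001], [-0.001, -0.0, -1.0]] j [ 0.37  0.26 -0.09  1.22 -0.    0.56]
tab_right [([0.4202, 0.2606, 0.1005], 0.88), ([0.5846, -0.0335, 0.0], 0.38)]
tab_left [([0.4416, 0.3861, 0.1032], 0.81), ([0.5348, 0.309, 0.0006], 0.47)]
hasp_curl [([0.4413, 0.3176, 0.0389], 0.98), ([0.4854, 0.314, 0.1191], 0.69)]
hasp_hinge [([0.4553, 0.3198, 0.0998], 0.84), ([0.6159, 0.2923, 0.09], 0.69)]
```

View pics/w5.png

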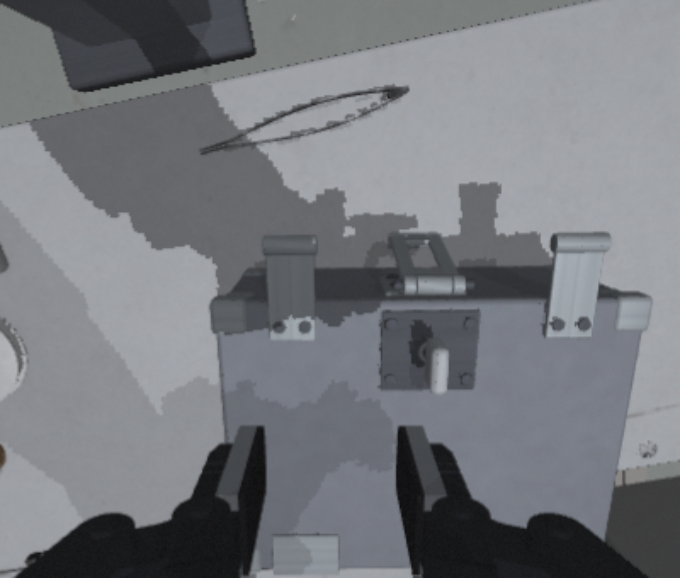

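The hasp hangs down the front at (430,255) in the crop. The right tab's roll is at (290,244), and I'll pinch it by its ends.

>>> move_arm(targets=[[[25, -10, 30], [0, 0, -0.1], 0.1], [[48, -18, 60], [0, 0, -0.1], 0.1], [[48, -18, 95], [0, 0, -0.1], 0.1], [[48, -18, 111], [0, 0, -0.1], 0.1], [[48, -18, 111], [0, 0, -0.1], 0.6]], squeeze=30)

```text
clock: 11.98
tcp_pos: [0.4179, 0.2599, 0.0917]
orientation: [-0.002, 0.084, 0.996, -0.003]
wrist_force: [1.1, -5.9, -5.2]
finger_gap: 0.0225
grip_force: 29.9
```

>>> move_arm(targets=[[[0, 0, 0], [0, 0, 0], 1], [[0, 0, 0], [0, 0, 0], 1], [[0, 0, 0], [0, 0, 0], 1]])

```text
clock: 12.35
tcp_pos: [0.418, 0.26, 0.0927]
orientation: [-0.002, 0.084, 0.996, -0.002]
wrist_force: [-3.4, -5.3, -4.9]
finger_gap: 0.0224
grip_force: 29.5
```

Run:
```python
from h import *
rep()
```

```text
t 12.35 tcp [0.418  0.26   0.0927] F [-3.4 -5.3 -4.9] gap 0.0224 grip 29.5
axes x,y,z [[-0.986, 0.168, 0.003], [0.168, 0.986, -0.005], [-0.004, -0.004, -1.0]] j [ 0.39  0.25 -0.4   0.93 -0.    0.56]
```

>>> move_arm(targets=[[[-1.5, 0, -16], [0, 0, 0], 1], [[-6, 0, -37], [0, 0, 0], 1], [[-15, 0, -61], [0, 0, 0], 1], [[-26.5, 0, -84], [0, 0, 0], 1], [[-41, 0, -104.5], [0, 0, 0], 1]], squeeze=45)

```text
clock: 12.98
tcp_pos: [0.46, 0.2524, 0.1978]
orientation: [-0.001, 0.084, 0.996, -0.003]
wrist_force: [4.6, -8.6, -11.9]
finger_gap: 0.0213
grip_force: 44.5
```

>>> move_arm(targets=[[[-17.5, -1, -18.5], [0, 0, 0], 1], [[-37.5, -1, -34], [0, 0, 0], 1], [[-59, -1, -47], [0, 0, 0], 1], [[-83, -1, -57], [0, 0, 0], 1], [[-107, -1, -63], [0, 0, 0], 1]])

```text
clock: 13.6
tcp_pos: [0.5643, 0.2334, 0.2611]
orientation: [-0.002, 0.084, 0.996, -0.003]
wrist_force: [-4.7, -8.1, -2.5]
finger_gap: 0.0218
grip_force: 45.0
```

>>> move_arm(targets=[[[-25, 0, -3], [0, 0, 0], 1], [[-50.5, 0, -2], [0, 0, 0], 1], [[-75.5, 0, 2], [0, 0, 0], 1], [[-97, 0, 8.5], [0, 0, 0], 1], [[-97, 0, 8.5], [0, 0, 0], 1]])

```text
clock: 14.22
tcp_pos: [0.6645, 0.2153, 0.2546]
orientation: [0.003, 0.086, 0.996, -0.003]
wrist_force: [1.1, -12.5, 6.3]
finger_gap: 0.022
grip_force: 46.4
```

Run:
```python
from h import *
rep()
```

```text
t 14.22 tcp [0.6645 0.2153 0.2546] F [  1.1 -12.5   6.3] gap 0.022 grip 46.4
axes x,y,z [[-0.985, 0.171, -0.006], [0.171, 0.985, -0.005], [0.005, -0.006, -1.0]] j [ 0.2   0.57  0.5   1.49 -0.01  0.37]
```

>>> move_arm(targets=[[[-10, -1, 4], [0, 0, 0], 1], [[-18, -1, 8], [0, 0, 0], 1], [[-24, -1, 11], [0, 0, 0], 1], [[-27, -1, 13], [0, 0, 0], 1], [[-27, -1, 13], [0, 0, 0], 1]])

```text
clock: 14.85
tcp_pos: [0.6905, 0.2105, 0.2432]
orientation: [0.004, 0.085, 0.996, -0.002]
wrist_force: [2.7, -10.8, 7.9]
finger_gap: 0.0219
grip_force: 45.3
```

Run:
```python
from h import *
rep()
```

```text
t 14.85 tcp [0.6905 0.2105 0.2432] F [  2.7 -10.8   7.9] gap 0.0219 grip 45.3
axes x,y,z [[-0.985, 0.17, -0.008], [0.17, 0.985, -0.004], [0.008, -0.005, -1.0]] j [ 0.19  0.62  0.56  1.5  -0.01  0.36]
```

>>> move_arm(targets=[[[-4, 0, 2], [0, 0, 0], 1], [[-8, 0, 4], [0, 0, 0], 1], [[-8, 0, 4], [0, 0, 0], 1]])

```text
clock: 15.22
tcp_pos: [0.6953, 0.2096, 0.2403]
orientation: [0.002, 0.085, 0.996, -0.002]
wrist_force: [-7.5, -10.0, 15.1]
finger_gap: 0.0216
grip_force: 44.3
```

Run:
```python
from h import *
rep()
a=env.read_camera('scene'); save(a,'s2.png',(180,80,380,240),3.5)
lm(['tab_left','lid_hinge','tab_right'],a)
b=env.read_camera('side')
lm(['tab_left','lid_hinge','tab_right'],b)
```

```text
t 15.22 tcp [0.6953 0.2096 0.2403] F [ -7.5 -10.   15.1] gap 0.0216 grip 44.3
axes x,y,z [[-0.985, 0.17, -0.004], [0.17, 0.985, -0.004], [0.003, -0.005, -1.0]] j [ 0.18  0.64  0.58  1.51 -0.01  0.36]
tab_left [([0.5384, 0.0023, 0.002], 0.53)]
lid_hinge [([0.6091, 0.2853, 0.0918], 0.65), ([0.5242, -0.3267, 0.0004], 0.37)]
tab_right [([0.6891, 0.2128, 0.2542], 0.89), ([0.5257, -0.3243, 0.0023], 0.3)]
tab_left [([0.7092, 0.3364, 0.2503], 0.73), ([0.4406, 0.3209, 0.0362], 0.32)]
lid_hinge [([0.6122, 0.2921, 0.091], 0.61)]
tab_right [([0.6889, 0.209, 0.255], 0.81)]
```

View pics/s2.png

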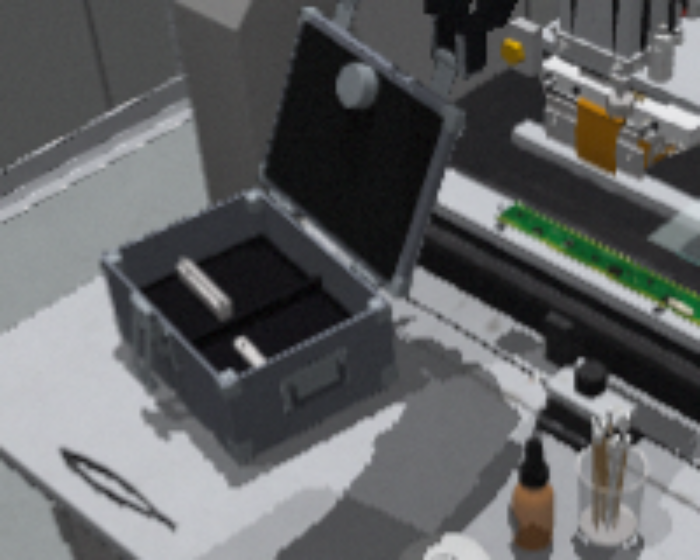

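The lid stands at its stop, about 2.0 rad. The blade tip lies in the left cell at (205,288) in the crop and the flat one in the right cell at (248,350). Now to let go and move over the tip.

>>> move_arm(targets=[[[2, 0, -1], [0, 0, 0], 0.2], [[2, 0, -1], [0, 0, 0], 0.1], [[2, 0, -15], [0, 0, 0], 0.1], [[2, 0, -35], [0, 0, 0], 0.1], [[2, 0, -60], [0, 0, 0], 0.1]])

```text
clock: 16.25
tcp_pos: [0.6938, 0.2136, 0.2949]
orientation: [-0.001, 0.084, 0.996, 0.0]
wrist_force: [-0.5, 0.3, 0.1]
finger_gap: 0.0385
grip_force: 0.0
```

>>> move_arm(targets=[[[50, 10, -5], [0, 0, 0], 0.1], [[100, 35, 0], [0, 0, 0], 0.1], [[140, 70, 30], [0, 0, 0], 0.1], [[170, 100, 55], [0, 0, 0], 0.1], [[181, 110, 60], [0, 0, 0], 0.1]])

```text
clock: 16.88
tcp_pos: [0.5312, 0.3537, 0.2332]
orientation: [-0.002, 0.082, 0.997, -0.001]
wrist_force: [0.7, -0.0, 0.2]
finger_gap: 0.0383
grip_force: 0.0
```

>>> move_arm(targets=[[[0, 0, 0], [0, 0, 0], 0.1]])

```text
clock: 17.0
tcp_pos: [0.5336, 0.3526, 0.2352]
orientation: [-0.0, 0.083, 0.997, -0.0]
wrist_force: [0.0, 0.3, 0.4]
finger_gap: 0.038
grip_force: 0.0
```

Run:
```python
from h import *
rep(); po=st()[1:]
a=env.read_camera('wrist'); save(a,'w6.png',(120,20,520,360),1.7)
lm(['blade_tip_center','flat_tip_center','case'],a)
print(rect(a,'blade_tip_center',.058,po))
b=env.read_camera('scene'); lm(['blade_tip_center','tab_right','tab_left'],b)
```

```text
t 17.0 tcp [0.5336 0.3526 0.2352] F [0.  0.3 0.4] gap 0.038 grip 0.0
axes x,y,z [[-0.986, 0.166, 0.0], [0.166, 0.986, -0.0], [-0.0, -0.0, -1.0]] j [ 0.46  0.44  0.25  1.37 -0.    0.63]
blade_tip_center [([0.5383, 0.3556, 0.0544], 0.58)]
flat_tip_center [([0.5017, 0.2599, 0.045], 0.76)]
case [([0.5323, 0.3087, 0.0013], 0.78)]
(((531.6099243164062, 357.1159973144531), (72.30211639404297, 14.966322898864746), 79.01355743408203), array([318.5483871 , 175.83870968]), np.uint64(937))
blade_tip_center [([0.5379, 0.3563, 0.0498], 0.63)]
tab_right [([0.6886, 0.2119, 0.2516], 0.68), ([0.4791, -0.0531, -0.0013], 0.16)]
tab_left [([0.7093, 0.3379, 0.2485], 0.78), ([0.5364, -0.2808, 0.0056], 0.32)]
```

View pics/w6.png

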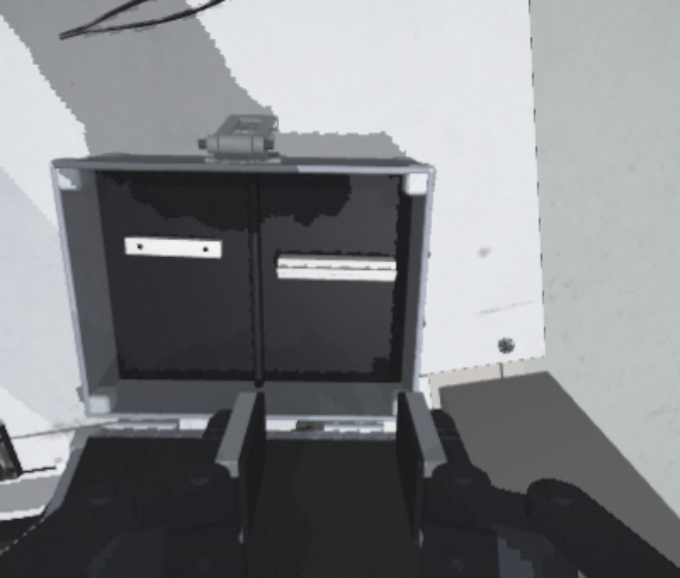

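The wrist crop shows the bladed tip in the left cell at (337,268), lying along the case's y, not along x as the description says. The flat tip is at (172,248). The fingers must close along the case's x, so I'll turn 91° clockwise.

>>> move_arm(targets=[[[-2, 4, 0], [0, 0, 1.06], 0.1], [[-2, 4, 0], [0, 0, 2.12], 0.1], [[-2, 4, 20], [0, 0, 3.18], 0.1], [[-2, 4, 30], [0, 0, 4.2], 0.1], [[-2, 4, 30], [0, 0, 5.1], 0.1]])

```text
clock: 18.08
tcp_pos: [0.5365, 0.3547, 0.204]
orientation: [-0.001, 0.507, 0.862, -0.001]
wrist_force: [0.0, 0.1, 0.3]
finger_gap: 0.0379
grip_force: 0.0
```

>>> move_arm(targets=[[[0, 0, 10], [0, 0, 1.0], 0.1], [[0, 0, 30], [0, 0, 2.0], 0.1], [[0, 0, 50], [0, 0, 3.0], 0.1], [[0, 0, 70], [0, 0, 4.0], 0.1], [[0, 0, 80], [0, 0, 4.0], 0.1]])

```text
clock: 18.7
tcp_pos: [0.5365, 0.3548, 0.124]
orientation: [-0.0, 0.769, 0.639, -0.001]
wrist_force: [0.5, -0.4, 0.3]
finger_gap: 0.0384
grip_force: 0.0
```

Run:
```python
from h import *
rep(); po=st()[1:]
a=env.read_camera('wrist')
lm(['blade_tip_center'],a)
try: print(rect(a,'blade_tip_center',.055,po))
except Exception as e: print(e)
save(a,'w7.png',(120,60,520,400),1.5)
```

```text
t 18.7 tcp [0.5365 0.3548 0.124 ] F [ 0.5 -0.4  0.3] gap 0.0384 grip 0.0
axes x,y,z [[0.184, 0.983, -0.001], [0.983, -0.184, -0.001], [-0.001, -0.001, -1.0]] j [0.46 0.49 0.05 1.13 0.   2.22]
blade_tip_center []
(((534.447265625, 355.89569091796875), (76.41638946533203, 13.137094497680664), 79.8091049194336), array([312.41176471, 212.49019608]), np.uint64(1714))
```

View pics/w7.png

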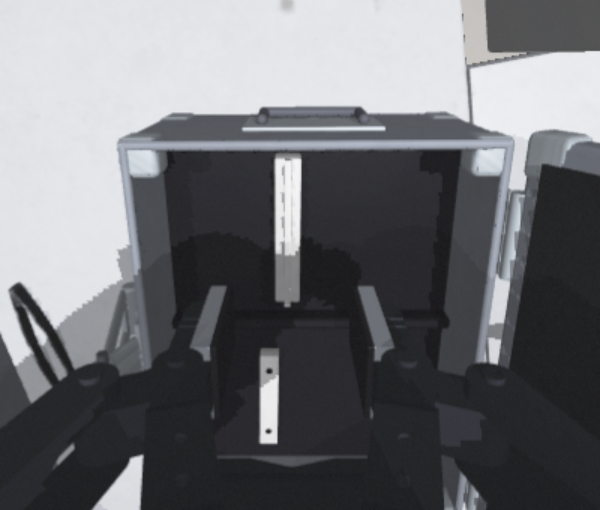

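The tip at (287,228) in the crop stands square between the fingers, about 2 mm off in x. I'll go down and grip it.

>>> move_arm(targets=[[[1, -2, 40], [0, 0, 0], 0.1], [[1, -2, 70], [0, 0, 0], 0.1], [[1, -2, 79], [0, 0, 0], 0.1], [[1, -2, 79], [0, 0, 0], 0.5], [[1, -2, 79], [0, 0, 0], 1]], squeeze=40)

```text
clock: 19.48
tcp_pos: [0.5362, 0.3572, 0.0481]
orientation: [0.0, 0.77, 0.638, 0.001]
wrist_force: [0.4, -0.7, -0.5]
finger_gap: 0.0106
grip_force: 41.0
```

>>> move_arm(targets=[[[0, 0, 0], [0, 0, 0], 1], [[0, 0, 0], [0, 0, 0], 1], [[0, 0, -10], [0, 0, 0], 1], [[0, 0, -30], [0, 0, 0], 1]])

```text
clock: 19.98
tcp_pos: [0.534, 0.3561, 0.0757]
orientation: [-0.0, 0.77, 0.638, -0.001]
wrist_force: [0.1, -0.0, -1.6]
finger_gap: 0.0103
grip_force: 41.0
```

Run:
```python
from h import *
rep()
a=env.read_camera('side')
lm(['tray','thumb_screw'],a)
for n,c in (('side',a),('scene',env.read_camera('scene'))):
    print(n,rect(c,'tray',.016 if 1 else 0)); print(rect(c,'thumb_screw',.02))
```

```text
t 19.98 tcp [0.534  0.3561 0.0757] F [ 0.1 -0.  -1.6] gap 0.0103 grip 41.0
axes x,y,z [[0.185, 0.983, -0.002], [0.983, -0.185, -0.002], [-0.003, -0.001, -1.0]] j [ 0.46  0.52 -0.02  1.03  0.    2.22]
tray [([0.5355, -0.2781, 0.0008], 0.85)]
thumb_screw [([0.5235, -0.3247, 0.0002], 0.63)]
side (((539.92578125, -282.359130859375), (83.46422576904297, 135.68089294433594), 6.605498313903809), array([344.48484848, 294.72727273]), np.uint64(1267))
(((525.3646850585938, -331.1171569824219), (24.553569793701172, 19.056678771972656), 84.09622192382812), array([340.81818182, 308.63636364]), np.uint64(58))
scene (((532.8692626953125, -279.5767822265625), (89.49321746826172, 125.78118896484375), 5.43648099899292), array([429.33064516, 294.18548387]), np.uint64(1812))
(((513.4336547851562, -328.2491455078125), (18.875595092773438, 22.352920532226562), 83.24259185791016), array([441.9, 310.9]), np.uint64(78))
```

The tip is held (gap 10.3 mm, 41 N, -1.6 N in z while lifted). Now I'll lift it and carry it high over to the tray, which lies at about (0.5365, -0.280) with a yaw of about 6°.

>>> move_arm(targets=[[[0, 0, -30], [0, 0, 0], 1], [[0, 0, -65], [0, 0, 0], 1], [[-5, 0, -100], [0, 0, 0], 1], [[-30, 5, -130], [0, 0, 0], 1], [[-75, 15, -145], [0, 0, 0], 1]])

```text
clock: 21.0
tcp_pos: [0.5364, 0.2807, 0.2225]
orientation: [0.0, 0.769, 0.639, 0.001]
wrist_force: [-0.0, -0.6, -1.3]
finger_gap: 0.0104
grip_force: 41.0
```

>>> move_arm(targets=[[[-54, 10, 0], [0, 0, 0], 1], [[-108, 20, 0], [0, 0, 0], 1], [[-162, 30, 0], [0, 0, 0], 1], [[-216, 40, 0], [0, 0, 0], 1], [[-270, 50, 0], [0, 0, 0], 1]])

```text
clock: 21.62
tcp_pos: [0.5346, 0.0039, 0.2207]
orientation: [-0.0, 0.77, 0.638, -0.0]
wrist_force: [0.5, -0.4, -0.6]
finger_gap: 0.0105
grip_force: 41.0
```

>>> move_arm(targets=[[[-54, 10, 0], [0, 0, -0.3], 1], [[-108, 20, 0], [0, 0, -0.7], 1], [[-162, 30, 0], [0, 0, -1.1], 1], [[-216, 40, 0], [0, 0, -1.5], 1], [[-240, 45, 20], [0, 0, -1.65], 1]])

```text
clock: 22.25
tcp_pos: [0.5354, -0.2423, 0.2017]
orientation: [0.002, 0.671, 0.742, 0.0]
wrist_force: [0.4, 0.9, -0.8]
finger_gap: 0.0104
grip_force: 41.0
```

>>> move_arm(targets=[[[0, 0, 0], [0, 0, 0], 1], [[0, 0, 0], [0, 0, 0], 1]])

```text
clock: 22.5
tcp_pos: [0.5346, -0.2379, 0.201]
orientation: [-0.001, 0.67, 0.742, 0.0]
wrist_force: [-0.6, 1.1, -1.1]
finger_gap: 0.0105
grip_force: 41.0
```

Run:
```python
from h import *
rep(); po=st()[1:]
a=env.read_camera('wrist'); save(a,'w8.png')
lm(['tray','thumb_screw','blade_tip_center'],a)
try:
    print(rect(a,'tray',.016,po)); print(rect(a,'thumb_screw',.025,po)); print(rect(a,'blade_tip_center',po[0][2],po))
except Exception as e: print(e)
```

```text
t 22.5 tcp [ 0.5346 -0.2379  0.201 ] F [-0.6  1.1 -1.1] gap 0.0105 grip 41.0
axes x,y,z [[-0.102, 0.995, 0.001], [0.995, 0.102, -0.001], [-0.001, 0.001, -1.0]] j [-0.56  0.34  0.01  1.24  0.    0.91]
tray [([0.5412, -0.281, 0.0051], 0.92)]
thumb_screw [([0.5235, -0.3252, 0.0021], 0.56)]
blade_tip_center [([0.5364, -0.2388, 0.2091], 0.68)]
(((539.0784301757812, -273.0962219238281), (81.9991226196289, 119.9712142944336), 6.154333114624023), array([314.12820513, 214.3974359 ]), np.uint64(5750))
(((521.42138671875, -311.6964416503906), (13.270380973815918, 12.095130920410156), 5.898526668548584), array([297.08333333, 243.16666667]), np.uint64(109))
(((535.1259155273438, -243.60940551757812), (12.492173194885254, 83.77310180664062), 5.919810771942139), array([313.69491525, 281.23728814]), np.uint64(3263))
```

View pics/w8.png

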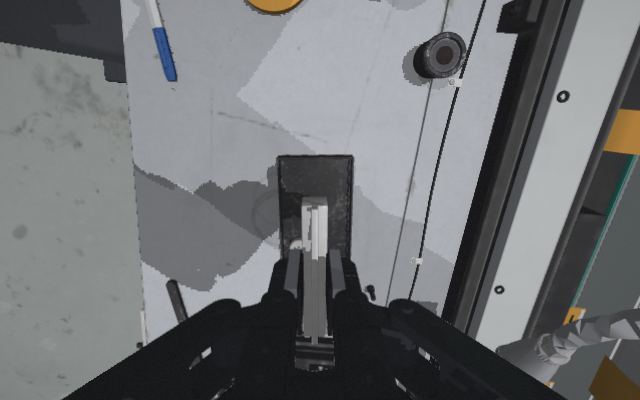

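The picture shows the tray at (315,210) with the screw on its left at (297,243), and the held tip in line with it (heading 95.9° against 96.1°). I'll lower it into the free side.

>>> move_arm(targets=[[[-15, 3, 50], [0, 0, 0], 1], [[-29, 5, 100], [0, 0, 0], 1], [[-29, 5, 145], [0, 0, 0], 1], [[-29, 5, 175], [0, 0, 0], 1], [[-29, 5, 187], [0, 0, 0], 1]])

```text
clock: 23.48
tcp_pos: [0.5417, -0.2659, 0.0123]
orientation: [-0.002, 0.67, 0.742, -0.0]
wrist_force: [-0.3, 1.3, -0.5]
finger_gap: 0.0108
grip_force: 41.0
```

>>> move_arm(targets=[[[0, 0, 0], [0, 0, 0], 1], [[0, 0, 2], [0, 0, 0], 1], [[0, 0, 4], [0, 0, 0], 1], [[0, 0, 5], [0, 0, 0], 1], [[0, 0, 5], [0, 0, 0], 1]])

```text
clock: 24.1
tcp_pos: [0.543, -0.267, 0.0094]
orientation: [0.0, 0.67, 0.742, 0.0]
wrist_force: [-0.2, 0.1, -1.3]
finger_gap: 0.0105
grip_force: 41.0
```

>>> move_arm(targets=[[[0, 0, 1], [0, 0, 0], 1], [[0, 0, 2], [0, 0, 0], 1], [[0, 0, 2], [0, 0, 0], 1]])

```text
clock: 24.48
tcp_pos: [0.543, -0.267, 0.0079]
orientation: [0.0, 0.67, 0.742, 0.0]
wrist_force: [-0.5, 0.4, 5.8]
finger_gap: 0.0106
grip_force: 41.7
```

>>> move_arm(targets=[[[0, 0, 0.5], [0, 0, 0], 1], [[0, 0, 1], [0, 0, 0], 1], [[0, 0, 1], [0, 0, 0], 1]])

```text
clock: 24.85
tcp_pos: [0.543, -0.267, 0.0079]
orientation: [0.0, 0.67, 0.742, 0.0]
wrist_force: [-4.2, 3.3, 12.0]
finger_gap: 0.0104
grip_force: 42.5
```

Contact is at TCP z 0.0079. I'll ease up a little, open a small gap and retract.

>>> move_arm(targets=[[[0, 0, -1.5], [0, 0, 0], 1], [[0, 0, -1.5], [0, 0, 0], 0.7], [[0, 0, -1.5], [0, 0, 0], 0.45], [[0, 0, -1.5], [0, 0, 0], 0.45], [[0, 0, -10], [0, 0, 0], 0.45]])

```text
clock: 25.48
tcp_pos: [0.5422, -0.2665, 0.0156]
orientation: [-0.001, 0.67, 0.742, -0.0]
wrist_force: [0.2, 0.6, 0.8]
finger_gap: 0.0232
grip_force: 0.0
```

>>> move_arm(targets=[[[0, 0, -30], [0, 0, 0], 0.45], [[0, 0, -80], [0, 0, 0], 0.45], [[0, 0, -140], [0, 0, 0], 0.45], [[-20, 0, -190], [0, 0, 0], 0.45], [[-40, 0, -200], [0, 0, 0], 0.45]])

```text
clock: 26.1
tcp_pos: [0.5488, -0.3082, 0.222]
orientation: [0.004, 0.67, 0.742, 0.0]
wrist_force: [0.0, -0.1, -0.1]
finger_gap: 0.0234
grip_force: 0.0
```

Run:
```python
from h import *
rep(); po=st()[1:]
a=env.read_camera('wrist')
lm(['tray','thumb_screw','blade_tip_center'],a)
try: print(rect(a,'blade_tip_center',.018,po)); print(rect(a,'tray',.016,po))
except Exception as e: print(e)
b=env.read_camera('side'); lm(['tray','hasp_curl','tab_right','flat_tip_center','blade_tip_center'],b)
c=env.read_camera('scene'); lm(['tray','hasp_curl','tab_left','tab_right','flat_tip_center','blade_tip_center'],c)
w=a['pixels'][60:360,170:470]; s=cv2.resize(c['pixels'][100:230,190:290],(300,390))
o=np.zeros((560,740,3),np.uint8); o[:420,:420]=cv2.resize(w,(420,420)); o[:390,430:730]=s
cv2.imwrite('pics/fin.png',o[:420,:,::-1])
```

```text
t 26.1 tcp [ 0.5488 -0.3082  0.222 ] F [ 0.  -0.1 -0.1] gap 0.0234 grip 0.0
axes x,y,z [[-0.102, 0.995, -0.006], [0.995, 0.102, 0.006], [0.007, -0.005, -1.0]] j [-0.64  0.42  0.17  1.32  0.    0.83]
tray [([0.5405, -0.2798, 0.0006], 0.78)]
thumb_screw [([0.5212, -0.3243, 0.0028], 0.53)]
blade_tip_center [([0.5446, -0.2696, 0.0129], 0.83)]
list index out of range
tray [([0.5377, -0.2791, -0.0037], 0.57)]
hasp_curl [([0.4409, 0.3206, 0.0391], 0.6), ([0.6375, -0.1132, -0.002], 0.2)]
tab_right []
flat_tip_center []
blade_tip_center [([0.546, -0.2694, 0.012], 0.56)]
tray [([0.5376, -0.2825, 0.0011], 0.55)]
hasp_curl [([0.44, 0.3238, 0.0357], 0.49)]
tab_left [([0.7103, 0.3356, 0.2478], 0.91)]
tab_right [([0.688, 0.212, 0.2543], 0.85)]
flat_tip_center [([0.5475, -0.2678, 0.0121], 0.68), ([0.5286, -0.3253, 0.0004], 0.57)]
blade_tip_center [([0.5459, -0.2676, 0.0105], 0.72)]
```

View pics/fin.png

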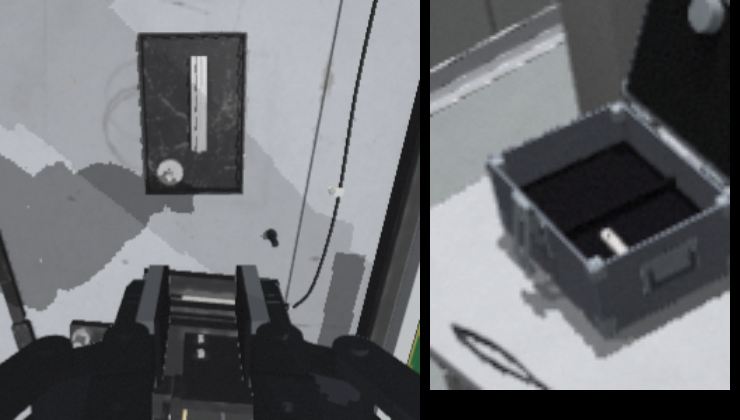

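The tip lies flat in the tray at (199,103) with its blade line on top, clear of the screw at (170,172). The flat tip is still in its cell, the hasp hangs and the lid is open. Handing in.

```bash
python3 -c "
from h import *
print(env.hand_in())"
```

```text
the job is handed in; nothing more can be done
None
```

The job is done and handed in at about 26 s: wing turned in line, hasp hanging clear, lid open at its stop, and the bladed tip set down in the tray on its foot, blade up; the flat tip is still in its cell, and I don't have the judge's result.

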